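Tilt the drilling table to the preset angle and reclamp it

ROBOT

A 7-joint arm with a two-finger parallel gripper is mounted at the origin on a cart in front of the work surface, level with it; the furniture and walls round the work are solid. World frame = base frame: x ahead of the robot, y to its left, z up, the work surface at z = 0. Lengths are in m, angles in rad, forces in N, time in s.
With the tool pointing down it reaches from about 0.4 to 0.9 m from the base axis. Payload 5.6 kg.
Tool frame: the origin (TCP) lies midway between the tips of the shut fingers; the grasp point (between the pads) lies 19 mm behind it; z points along the fingers, y is the line along which they close (so a half turn about z gives the same grasp; the last joint's range is limited). The gripper opens to 92 mm and grips with 3 to 60 N. Pads are 20 mm wide; open, the fingers measure 128 mm over their backs; the gripper's body (75 mm by 189 mm) begins 69 mm behind the grasp point.
Start: joints at [1.164, 0.468, -0.012, 1.603, 0.006, 1.071, -0.056], TCP at [0.231, -0.607, 0.215] pointing down, gripper open.
Joint ranges: [-2.53, 2.53], [-0.31, 2.02], [-1.57, 1.55], [0.28, 2.44], [-1.29, 4.43], [0.15, 1.84], [-2.92, 2.92]. Speed limits (rad/s): [2.57, 2.57, 3.14, 3.14, 3.14, 3.14, 3.14].

INTERFACE

Orientations are given as a 3x3 rotation matrix whose columns are the frame's x, y, z axes.
In Python, from station import env, effector, solver, viewer, workorder, search_frame, tip_of gives the robot as it stands. Calls block until the motion is done:
- env.reach(position, orientation): joint-space move of the TCP to a pose.
- env.movel(position, frame=None, rate=0.15): straight line of the TCP; frame=None keeps the orientation; rate is the mean speed in m/s.
- env.goto_joints(angles): joint-space move.
- effector.release() and effector.grasp(squeeze=None): open the fingers fully, or close them until they stop; squeeze is the grip in N (None keeps the last).
- env.pause(seconds).
- solver.inverse_kinematics(position, orientation): joint angles nearest the present ones, or None.
- env.sense(): the state.
- viewer.read_camera(name): name is "scene" or "top" or "wrist"; returns (picture, depth): 420x560x3 uint8, red, green, blue; 420x560 float32, m along the optical axis (not along the pixel's ray), 0 where there is no reading.
- viewer.camera_info(name): a dict with "intrinsics" (3x3 intrinsics, pixels), "eye" and "rotation" of the camera in the world; the wrist camera has in their place "T_tool_cam" (4x4, takes a point from camera to tool coordinates, whose origin is the TCP and whose axes are the flange's). Camera axes: x right, y up, looking along -z (the intrinsics and any distortion apply to the point x, -y, -z); pixel columns grow to the right and rows downward; lengths in m; the calibration is good to about 2 mm. A picture is of the moment at which its call begins: read the wrist's pose just before it. camera_info takes no time and is no camera call.
A pose or a line that the arm cannot do raises env.PlanningError and nothing moves.
- workorder.finish_job(): hands the job in; it is judged then, once.
Trained networks look in the newest picture that a camera, given by its name, has taken for a name from the list of things; names that differ only in an ending like _2 or _b are one class to them, and where a whole thing is asked for, a point or a joint stands for the part that bears it (a point fixed in the world has none). Each returns a list of dicts, best first, with "score" (0 to 1); they miss things now and then, are a little off and sometimes report something else, mostly with a low value. They report only what shows in the picture. A call takes as long as a camera call.
- search_frame(camera, name): "at" ([x, y, z] in m, in world coordinates, good to about 4 mm: the middle of the surface that is visible of it).
- tip_of(camera, name): "at" ([x, y, z] in m, in world coordinates, good to about 4 mm: a listed point, or the origin of a listed thing).
The state is a dict: "t": time; "joint_positions": joint angles; "joint_velocities": joint speeds; "tau": joint torques, N m; "ee_pos": TCP position; "tcp_rot": TCP orientation; "wrist_force": force on the tool from outside, world axes, zero at the start; "moment": the same for the moment, N m; "gripper_width": finger opening in m; "grasp_force": force on a finger pad.
Only numpy, scipy, OpenCV 4.12 (cv2) and the standard library are available. Lean on these libraries where they do the work, as an engineer would, in place of code of your own. Each camera call takes 0.05 s, during which the arm holds its last target. There are 200 camera calls.

TASK

Set the tilting drilling table to the angle that the thin preset arm beside it shows: slacken the clamp lever on its side fully clear while the table is still down, raise the stiff-hinged table by its front bar until its edge lies in line with the preset arm, then swing the lever back until the clamp nips the table firmly, by feel, without forcing it. Do not shift the preset arm, and leave the things around where they stand.

Things in the scene. Friction and masses are not known exactly. Their poses are not given: they have to be found in the camera images.
- stand: Fixed grey stand of the drilling table, foot 250 x 260 mm. Origin: on the bench under its middle; x towards the hinge (away from the robot), y left, z up. In this frame the table's hinge axis runs along y at x = 100, z = 100 mm; the clamp lever's axis along y at x = 20, z = 86 mm on the right (-y) side, on a bracket 108 mm high at y = -121 to -135 mm.
- table (a joint): Tilt of the steel table, a plate 180 mm (x) by 170 mm (y), 12 mm thick, centred on the hinge axis height: 0 flat, grows as its front edge rises, up to 1.2 rad. The hinge is stiff: the table stays where it is left. Its bar takes about 10 N to lift when the clamp is slack; when clamped it must not be forced.
- table_bar (a point): Middle of the table's front bar: a round bar 12 mm thick, along the stand's y, 228 mm from the hinge axis; 78 mm free between its two end arms and 36 mm clear between bar and plate edge. Axes are the table's own: x towards the hinge, y left, z out of the top.
- table_edge (a point): Front left corner of the table, 190 mm from the hinge axis, with the table's axes.
- angle_arm (a joint): Angle of the preset arm, measured like the table's tilt about the same axis: the angle to set the table to (0.45 to 0.9 rad). It turns if it is knocked.
- angle_arm_tip (a point): Free end of the preset arm: a thin brass strip 8 x 4 mm, 190 mm from the hinge axis, standing 7 mm beside the table's left edge in front of the fixed scale plate. Its axes turn with the arm as the table's do with the table.
- clamp_lever (a joint): Lever angle: about 0 at the start (clamped; leans 0.45 rad from upright, away from the robot), grows as the knob swings towards the robot, which slackens; slack stop 1.25; -0.7 at the other end. The bite differs each time (0.5 to -0.1). Friction 0.5 N m, it stays where left; past the bite it grows harder. Firm: about 1.0 N m (11 N at the knob); over 1.3 N m is forced.
- clamp_knob (a point): Centre of the bare metal ball knob, 26 mm in diameter, at the lever's end, 90 mm from the lever's axis and 179 mm right of the stand's middle.
- clamp_pad: Brass pad, 22 mm in diameter, that the lever's screw presses against the quadrant plate under the table's right edge. Not to be handled. Origin: middle of its face.
- drink_can: Bystander: drink can 66 mm thick, 115 mm high; origin under its middle.
- box_screws: Bystander: small carton 70 x 45 x 30 mm; origin under its middle.
- small_jar: Bystander: small jar 46 mm thick, 106 mm high; origin under its middle.

How it is judged:
On the way, in this order (a step that is already met when the one before it is completed fails the run):
1. the clamp is slack (pad clear of the quadrant, lever swung at least 0.8 rad) with the table still flat (below 0.04 rad) (contact force between clamp_pad and anything else below 1 N and value of joint clamp_lever above 0.8 rad and value of joint table below 0.04 rad), for 0.2 s.
2. the table is in line with the preset arm within 0.06 rad, at rest, the clamp still slack (angle between the x axis of table_edge and the x axis of angle_arm_tip, either way round below 0.06 rad and velocity of joint table between -0.03 and 0.03 rad/s and contact force between clamp_pad and anything else below 1 N), for 0.3 s.
At the end, for the whole second after the job is handed in: The table rests in line with the preset arm within 0.06 rad (3.4 degrees), the clamp pad presses on its quadrant with more than 45 N, the preset arm's tip is within 10 mm of where it was, and the can and jar stand upright (angle between the x axis of table_edge and the x axis of angle_arm_tip, either way round below 0.06 rad and contact force between clamp_pad and anything else above 45 N and distance of angle_arm_tip from where it was at the start of the episode below 0.01 m and velocity of joint table between -0.03 and 0.03 rad/s and angle between each of drink_can, small_jar's own z axis and vertical below 0.2 rad); the robot touches nothing.
It fails at once if the clamp is forced: more than 135 N at the pad (contact force between clamp_pad and anything else above 135 N).
It fails at once if the preset arm is shifted by more than 10 mm at its tip (distance of angle_arm_tip from where it was at the start of the episode above 0.01 m).
It fails at once if a bystander is shifted by more than 30 mm (distance of any of drink_can, box_screws, small_jar from where it was at the start of the episode above 0.03 m).
It also fails if it takes over 72 s, if anything falls off the work surface, if the arm or the gripper's body presses on something with over 40 N, if the wrist force passes 120 N, or if a joint passes its speed limit or range.

## Working session

There is one attempt and no reset: what is moved stays moved. The work goes in short steps, each a Python script; the robot and the scene stay as the last script left them, time stands still between calls to the robot, and variables do not carry over. Pictures are saved under pics/ and viewed, at most 10 in all, crops included, and the job is handed in when it is done.

```bash
ls; mkdir -p pics
python3 - <<'E'
from station import *
import cv2, numpy as np
for c in ("scene","top"):
    p,d=viewer.read_camera(c); cv2.imwrite(f"pics/{c}0.png",cv2.cvtColor(p,cv2.COLOR_RGB2BGR)); np.save(f"pics/{c}0.npy",d)
    i=viewer.camera_info(c); print(c,i)
    for n in ("stand","table_bar","table_edge","angle_arm_tip","clamp_knob","clamp_pad","drink_can","box_screws","small_jar"):
        r=tip_of(c,n); print(n,[(np.round(x["at"],3),round(x["score"],2)) for x in r[:2]])
print(env.sense())
E
```

```text
pics
scene {'intrinsics': array([[399.41858188,   0.        , 277.87017059],
       [  0.        , 399.41858188, 204.45518815],
       [  0.        ,   0.        ,   1.        ]]), 'eye': array([0.14701818, 0.95923581, 0.79322572]), 'rotation': array([[-0.853399  ,  0.36163747, -0.37540444],
       [-0.52096826, -0.56772094,  0.6374049 ],
       [ 0.01738453,  0.7395345 ,  0.67289412]])}
stand [(array([0.524, 0.233, 0.003]), 0.74)]
table_bar [(array([0.396, 0.223, 0.1  ]), 0.68)]
table_edge [(array([0.428, 0.309, 0.098]), 0.76), (array([0.386, 0.513, 0.002]), 0.51)]
angle_arm_tip [(array([0.456, 0.322, 0.206]), 0.55)]
clamp_knob [(array([0.594, 0.056, 0.164]), 0.63), (array([0.458, 0.321, 0.204]), 0.22)]
clamp_pad []
drink_can [(array([ 0.536,  0.617, -0.004]), 0.58)]
box_screws [(array([0.385, 0.515, 0.001]), 0.83)]
small_jar [(array([0.589, 0.505, 0.001]), 0.82)]
top {'intrinsics': array([[407.92702318,   0.        , 281.85868924],
       [  0.        , 407.92702318, 203.00739825],
       [  0.        ,   0.        ,   1.        ]]), 'eye': array([0.42840605, 0.33583872, 1.12436238
[... 781 characters left out ...]
, 'joint_velocities': array([ 0.00122427, -0.00112391,  0.00074631,  0.00046172,  0.00040529,
       -0.00169664, -0.00108232]), 'tau': array([-3.93636867e-06, -5.20418179e+01, -1.25026528e-02, -2.44054770e+01,
       -5.67662541e-02,  1.14893314e-02, -1.32990894e-05]), 'ee_pos': array([ 0.23124791, -0.60747598,  0.21461104]), 'tcp_rot': array([[ 9.34595166e-01,  3.55713193e-01, -1.44411866e-05],
       [ 3.55713192e-01, -9.34595165e-01, -4.87051664e-05],
       [-3.08217334e-05,  4.03826925e-05, -9.99999999e-01]]), 'wrist_force': array([ 0.05120746,  0.92378319, -0.54889829]), 'moment': array([ 0.02393516, -0.0183166 , -0.01586056]), 'grasp_force': 0.0, 'gripper_width': 0.09217073340287435}
```

View pictures.

View pics/scene0.png

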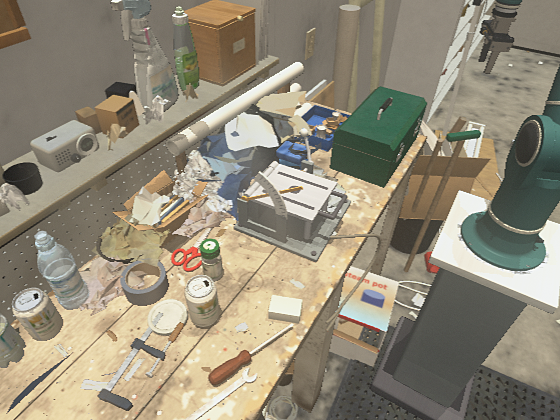

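View pics/top0.png

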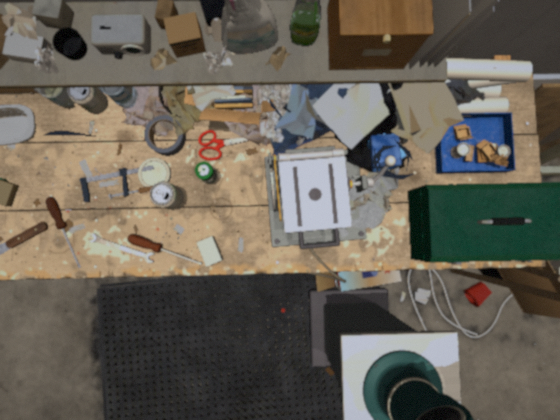

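The scene picture shows the stand at about (290,215) with the brass preset arm at (275,190) and the knob at (305,130). In the top picture the plate spans (280-350, 155-230), the bar is at (320,238) and the green toolbox starts at col 412. Next I fit the stand's pose, the arm's angle and the obstacles near the knob from depth.

```bash
cat > h.py <<'E'
from station import *
import numpy as np, cv2
def cloud(c,d):
    i=viewer.camera_info(c);K=i["intrinsics"];v,u=np.indices(d.shape)
    P=np.stack([(u-K[0,2])/K[0,0]*d,-(v-K[1,2])/K[1,1]*d,-d],-1)@i["rotation"].T+i["eye"]
    P[d==0]=np.nan
    return P
E
python3 - <<'E'
from h import *
S={}
for c in("scene","top"): S[c]=cloud(c,np.load(f"pics/{c}0.npy"))
P=S["top"]; 
m=(abs(P[...,0]-.52)<.13)&(abs(P[...,1]-.23)<.12)&(P[...,2]>.09)&(P[...,2]<.115)
m=cv2.morphologyEx(m.astype(np.uint8),cv2.MORPH_OPEN,np.ones((9,9)))>0
q=P[m];print("plate z",np.median(q[:,2]),len(q)); r=cv2.minAreaRect(q[:,:2].astype(np.float32)*1000);print(r)
# height map, rows x, cols y
print("ys",[round(y,2) for y in np.arange(.22,-.1,-.02)])
A=np.concatenate([S[c].reshape(-1,3) for c in S]);A=A[~np.isnan(A[:,0])]
for x in np.arange(.76,.24,-.02):
    row=[]
    for y in np.arange(.22,-.1,-.02):
        k=A[(abs(A[:,0]-x)<.01)&(abs(A[:,1]-y)<.01)]; row.append("%4d"%(k[:,2].max()*1000) if len(k) else "   .")
    print("%.2f"%x,*row)
# brass pixels
for c in S:
    img=cv2.imread(f"pics/{c}0.png");h=cv2.cvtColor(img,cv2.COLOR_BGR2HSV);P=S[c]
    b=(h[...,0]>10)&(h[...,0]<32)&(h[...,1]>90)&(abs(P[...,1]-.32)<.03)&(P[...,2]>.1)&(P[...,0]>.4)&(P[...,0]<.66)
    q=P[b];q=q[np.argsort(q[:,0])]
    print(c,len(q));print(np.round(q[::max(1,len(q)//14)],3).tolist()); 
    if len(q)>5: f=np.polyfit(q[:,0],q[:,2],1);print("angle",-np.arctan(f[0]))
E
```

```text
plate z 0.1073158676097481 5246
((539.952392578125, 228.10879516601562), (211.22955322265625, 177.66517639160156), 3.7870123386383057)
ys [np.float64(0.22), np.float64(0.2), np.float64(0.18), np.float64(0.16), np.float64(0.14), np.float64(0.12), np.float64(0.1), np.float64(0.08), np.float64(0.06), np.float64(0.04), np.float64(0.02), np.float64(0.0), np.float64(-0.02), np.float64(-0.04), np.float64(-0.06), np.float64(-0.08)]
0.76  489  488  489  489  488  489  488  488  558  567  577  573  337  194  188  190
0.74  486  487  488  488  489  487  488  486  548  567  579  338  337  195  190  192
0.72  334  337  336  337  337  335  338  337  337  337  336  335  335  198  186  197
0.70  166  169  171  172  184  193  192  183  167  195  189  196  202  203  191  199
0.68   41  173  173  174  185  189  180  169  104  193  192  202  207  207  196  200
0.66    3   89  175  173  179  178  167   90   90  171  189  201  210  208  199  100
0.64  111  111  161  167  170  170   42   99   96   92  104  107  106   92   94   92
0.62  114  113  116  165  162   29   26  101  108   90   90  107  110   29   
[... 1610 characters left out ...]
0.199], [0.482, 0.327, 0.195], [0.49, 0.326, 0.185], [0.499, 0.325, 0.183], [0.508, 0.328, 0.176], [0.55, 0.329, 0.15], [0.561, 0.331, 0.144], [0.572, 0.332, 0.136], [0.584, 0.332, 0.121], [0.595, 0.334, 0.12], [0.607, 0.332, 0.103], [0.616, 0.332, 0.108], [0.624, 0.334, 0.107]]
angle 0.5703445514896239
top 108
[[0.458, 0.32, 0.209], [0.467, 0.322, 0.205], [0.477, 0.322, 0.202], [0.486, 0.324, 0.195], [0.496, 0.321, 0.186], [0.506, 0.326, 0.18], [0.516, 0.325, 0.174], [0.525, 0.325, 0.17], [0.539, 0.325, 0.155], [0.549, 0.327, 0.149], [0.565, 0.327, 0.143], [0.576, 0.329, 0.134], [0.59, 0.328, 0.122], [0.601, 0.331, 0.118], [0.613, 0.33, 0.109], [0.623, 0.33, 0.109]]
angle 0.5720986574943389
```

Run:
```python
import cv2
a=cv2.imread("pics/scene0.png")[110:260,215:375];b=cv2.imread("pics/top0.png")[135:255,255:425]
a=cv2.resize(a,None,fx=2.5,fy=2.5,interpolation=2);b=cv2.resize(b,(400,282),interpolation=2)
import numpy as np
o=np.zeros((375,800,3),np.uint8);o[:,:400]=a;o[:282,400:]=b;cv2.imwrite("pics/crop1.png",o)
```

```text
(no output)
```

View pics/crop1.png

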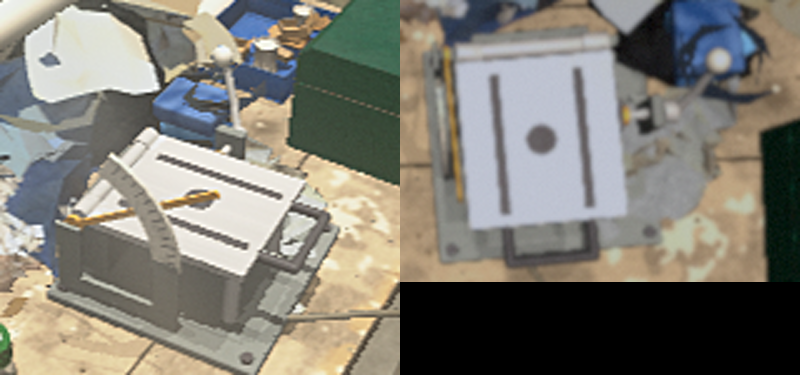

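The crop shows the knob standing clear above the bracket at (222,55), a blue bin behind it, and the brass arm angled up beside the plate at (140,210). The stand comes out at about (0.5245, 0.2315) with yaw 0.066, and the arm at about 0.583 rad. I check IK for all waypoints before moving.

```bash
cat >> h.py <<'E'
yaw=0.066; O=np.array([.5245,.2315,0]); c_,s_=np.cos(yaw),np.sin(yaw)
Rs=np.array([[c_,-s_,0],[s_,c_,0],[0,0,1]])
W=lambda p:O+Rs@np.array(p)
RK=Rs@np.diag([1.,-1,-1])                      # tool down, closing along stand y
def knob(th,up=0.):                            # TCP for knob grasp at lever angle th
    l=.45-th; return W([.02+.09*np.sin(l),-.179,.086+.09*np.cos(l)-.019+up])
def barpose(th,phi0=np.pi/4,back=0.,sg=1):     # TCP pose gripping the bar, table tilt th
    p=phi0+th; z=np.array([np.cos(p),0,-np.sin(p)]); y=sg*np.array([np.sin(p),0,np.cos(p)])
    R=Rs@np.stack([np.cross(y,z),y,z],1)
    b=np.array([.1-.228*np.cos(th),0,.1+.228*np.sin(th)])
    return W(b+z*(.019-back)),R
def force(n=5):
    f=[]
    for _ in range(n): f.append(env.sense()["wrist_force"]); env.pause(.02)
    return np.mean(f,0)
E
python3 - <<'E'
from h import *
IK=solver.inverse_kinematics
for th,up in((0,.15),(0,0),(.6,0),(1.1,0),(1.1,.15)): print(th,up,np.round(IK(knob(th,up),RK),2) if IK(knob(th,up),RK) is not None else None)
for sg in(1,-1):
  for ph in(.6,.785,1.0):
    o=[]
    for th,b in((0,.12),(0,0),(.3,0),(.583,0),(.583,.12)):
        q=IK(*barpose(th,ph,b,sg)); o.append(None if q is None else np.round(q,2).tolist())
    print(sg,ph,*o,sep="\n  ")
E
```

```text
0 0.15 [ 0.28  0.37 -0.57  1.61  0.21  1.22 -1.83]
0 0 [ 0.18  0.5  -0.44  1.77  0.26  0.93 -1.87]
0.6 0 [ 0.25  0.42 -0.51  1.89  0.26  0.9  -1.89]
1.1 0 [ 0.27  0.38 -0.53  1.99  0.26  0.83 -1.9 ]
1.1 0.15 [ 0.41  0.21 -0.66  1.83  0.14  1.14 -1.8 ]
1
  0.6
  None
  None
  None
  [0.16, 0.14, -0.89, 2.19, 0.61, 0.62, -1.1]
  [0.43, -0.22, -1.0, 2.11, 0.01, 0.81, -0.53]
1
  0.785
  None
  None
  [-0.35, 0.14, -0.45, 2.37, 1.0, 0.45, -1.6]
  [0.46, 0.38, -1.26, 2.07, 0.65, 0.89, -1.08]
  [1.12, -0.19, -1.54, 1.95, -0.13, 1.01, -0.31]
1
  1.0
  None
  None
  [0.13, 0.27, -0.88, 2.23, 0.66, 0.62, -1.17]
  [0.33, 0.43, -1.07, 1.94, 0.42, 1.04, -0.86]
  [0.59, 0.51, -1.5, 1.78, 0.52, 1.36, -0.96]
-1
  0.6
  None
  None
  None
  [0.47, 0.27, -1.26, 2.18, 0.8, 0.72, 1.89]
  [-1.0, -0.18, 0.21, 2.17, 0.38, 0.89, 2.21]
-1
  0.785
  None
  None
  [0.37, 0.41, -1.29, 2.34, 1.3, 0.75, 1.34]
  [0.48, 0.4, -1.28, 2.07, 0.67, 0.9, 2.04]
  [-1.32, -0.11, 0.63, 2.04, 0.21, 1.03, 2.43]
-1
  1.0
  None
  None
  [0.43, 0.48, -1.29, 2.22, 0.96, 0.81, 1.73]
  [0.46, 0.58, -1.3, 1.93, 0.61, 1.13, 2.11]
  [0.52, 0.35, -1.29, 1.78, 0.34, 1.29, 2.35]
```

Run:
```python
from h import *
p=env.sense()["ee_pos"]; env.movel([p[0],p[1],.38],rate=.3)
env.reach(knob(0,.17),RK); print("above",env.sense()["t"])
env.movel(knob(0),rate=.2); f0=force(); print("f0",f0)
effector.grasp(25); s=env.sense(); print(s["gripper_width"],s["grasp_force"],s["wrist_force"]-f0,s["t"])
np.save("f0.npy",f0)
```

```text
above 4.3833
f0 [-0.27227531 -0.07771829  0.14386747]
0.024370649938772707 24.999966323375702 [-0.25596091 -3.05420887  0.79565104] 6.5
```

```bash
cat >> h.py <<'E'
def torque(f,th):                              # N m about lever axis, + = pushing away from robot (clamping)
    l=.45-th; return -.09*float((Rs.T@f)@np.array([np.cos(l),0,-np.sin(l)]))
E
python3 - <<'E'
from h import *
f0=np.load("f0.npy")
for th in np.arange(.1,1.11,.1):
    env.movel(knob(th),rate=.08); f=force(3)-f0; print(round(th,2),np.round(f,1),round(torque(f,th),2),round(env.sense()["gripper_width"],4))
    if np.linalg.norm(f)>40: break
print(env.sense()["t"])
E
```

```text
0.1 [-0.5 -3.6  0.9] 0.09 0.0243
0.2 [ 0.  -4.9 -0.3] 0.02 0.0242
0.3 [ 1.5 -5.6 -1.2] -0.11 0.0241
0.4 [ 2.8 -5.4 -1.9] -0.23 0.024
0.5 [ 3.8 -5.4 -0.6] -0.3 0.0243
0.6 [ 4.  -5.7  1.3] -0.33 0.0246
0.7 [ 3.8 -6.1  4.3] -0.39 0.0243
0.8 [ 2.9 -6.4  8.3] -0.46 0.0242
0.9 [ 1.3 -7.2 11.4] -0.51 0.0244
1.0 [-0.7 -6.9 13.6] -0.55 0.0245
1.1 [-1.6 -7.7 13.1] -0.56 0.0247
9.8917
```

Run:
```python
from h import *
effector.release(); env.movel(knob(1.1,.17),rate=.25)
IK=solver.inverse_kinematics
for c in("scene","top"):
    viewer.read_camera(c); r=tip_of(c,"clamp_knob"); print(c,[(np.round(x["at"],3),round(x["score"],2)) for x in r[:2]])
print("expect",knob(1.1,.019)); print(env.sense()["t"])
for sg in(1,-1):
  for ph in(.7,.8,.9,1.,1.1,1.2,1.3,1.57):
    print(sg,ph,[ (lambda q:None if q is None else np.round(q,2).tolist())(IK(*barpose(th,ph,b,sg))) for th,b in((0,.08),(0,0.),(0,.01))])
```

```text
scene [(array([0.507, 0.055, 0.159]), 0.73)]
top [(array([0.549, 0.139, 0.083]), 0.39)]
expect [0.50191369 0.05061656 0.15764754]
12.0
1 0.7 [None, None, None]
1 0.8 [None, None, None]
1 0.9 [None, None, None]
1 1.0 [None, None, None]
1 1.1 [[0.29, 0.21, -1.21, 2.41, 1.1, 0.6, -1.73], [-0.1, 0.38, -0.77, 2.41, 1.49, 0.57, -2.08], [-0.03, 0.37, -0.85, 2.41, 1.45, 0.59, -2.04]]
1 1.2 [[0.24, 0.19, -1.08, 2.34, 0.82, 0.58, -1.41], [-0.09, 0.37, -0.73, 2.36, 1.21, 0.51, -1.77], [-0.03, 0.36, -0.8, 2.36, 1.17, 0.53, -1.73]]
1 1.3 [[0.24, 0.22, -1.03, 2.27, 0.63, 0.64, -1.19], [-0.0, 0.39, -0.78, 2.3, 0.97, 0.54, -1.49], [0.04, 0.38, -0.84, 2.29, 0.94, 0.56, -1.47]]
1 1.57 [[0.27, 0.4, -1.01, 2.07, 0.44, 0.9, -0.92], [0.16, 0.53, -0.9, 2.13, 0.61, 0.76, -1.07], [0.17, 0.52, -0.91, 2.12, 0.59, 0.78, -1.05]]
-1 0.7 [None, None, None]
-1 0.8 [None, None, None]
-1 0.9 [None, None, None]
-1 1.0 [None, None, None]
-1 1.1 [None, None, None]
-1 1.2 [[0.39, 0.26, -1.26, 2.34, 0.92, 0.65, 1.64], [0.34, 0.73, -1.32, 2.34, 1.46, 0.95, 1.25], [0.35, 0.68, -1.31, 2.34, 1.41, 0.91, 1.28]]
-1 1.3 [[0.42, 0.33, -1.27, 2.26, 0.8, 0.73, 1.81], [-1.62, 0.49, 1.13, 2.38, -0.84, 0.41, -2.91], [-1.76, 0.64, 1.36, 2.39, -1.06, 0.58, -2.7]]
-1 1.57 [[0.45, 0.59, -1.3, 2.06, 0.68, 1.02, 2.0], [-1.46, 0.6, 1.12, 2.22, -0.78, 0.8, -2.89], [-1.58, 0.77, 1.35, 2.22, -0.95, 0.98, -2.72]]
```

```bash
cat >> h.py <<'E'
def bp(th,back=.009): # gripper pitch 1.15 -> 1.3 over the lift
    ph=1.15+.15*th/.583
    return barpose(th,ph-th,back,1)
def tilt(c="top"):
    p,d=viewer.read_camera(c);P=cloud(c,d); Q=(P-W([.1,0,.1]))@Rs   # relative to hinge, stand axes
    r=np.hypot(Q[...,0],Q[...,2]); a=np.arctan2(Q[...,2],-Q[...,0])
    m=(Q[...,0]<-.03)&(r<.18)&(abs(Q[...,1])<.075)&(Q[...,2]>-.01)&(a<.8)
    q=Q[m]
    for _ in range(4):                           # robust line fit z against -x
        f=np.polyfit(-q[:,0],q[:,2],1);e=q[:,2]-np.polyval(f,-q[:,0]);s=max(np.median(abs(e))*3,.003);q=q[abs(e)<s]
    return float(np.arctan(f[0])),f[1],len(q)
E
python3 - <<'E'
from h import *
IK=solver.inverse_kinematics
for th,b in((0,.15),(0,.08),(0,.009),(.3,.009),(.583,.009),(.583,.1)):
    q=IK(*bp(th,b)); print(th,b,None if q is None else np.round(q,2))
print("tilt flat",tilt("top"),tilt("scene"))
env.reach(*bp(0,.10)); print(env.sense()["t"],env.sense()["ee_pos"],bp(0,.10)[0])
print("tilt",tilt("scene"))
p,d=viewer.read_camera("wrist"); cv2.imwrite("pics/w1.png",p[...,::-1]); p,d=viewer.read_camera("scene"); cv2.imwrite("pics/s1.png",cv2.resize(p[90:290,180:400],None,fx=2.5,fy=2.5)[...,::-1])
a=cv2.imread("pics/w1.png");b=cv2.imread("pics/s1.png");o=np.zeros((500,800,3),np.uint8);o[:300,:400]=cv2.resize(a,(400,300));o[:364,400:]=cv2.resize(b,(400,364));cv2.imwrite("pics/c2.png",o)
E
```

```text
0 0.15 [ 0.34 -0.17 -1.09  2.34  0.22  0.56 -0.87]
0 0.08 [ 0.26  0.19 -1.13  2.37  0.95  0.58 -1.56]
0 0.009 [-0.04  0.36 -0.81  2.38  1.32  0.55 -1.89]
0.3 0.009 [ 0.21  0.25 -1.    2.27  0.79  0.61 -1.31]
0.583 0.009 [ 0.31  0.21 -1.04  2.11  0.5   0.76 -0.96]
0.583 0.1 [ 0.43 -0.04 -1.05  2.04  0.14  0.89 -0.63]
tilt flat (-0.0002337287712943842, np.float64(0.007252229336892267), 3325) (-7.66034526259822e-05, np.float64(0.005031907882533172), 1655)
13.125 [0.36520318 0.2209489  0.17474732] [0.36376324 0.22087594 0.17393388]
tilt (0.0011790602752679163, np.float64(0.0048834957414553735), 1651)
```

View pics/c2.png

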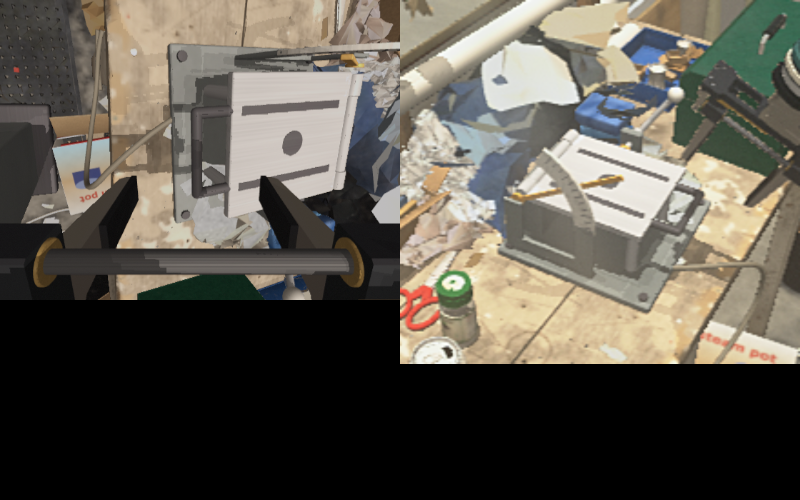

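Left: the wrist view shows the bar at (207,150), lying between the two fingertips (130,180) and (265,180). Right: the knob is swung to slack at (675,93) and the table is still flat. Now I grip and lift.

Run:
```python
from h import *
f0=force(3)
env.movel(bp(0)[0],rate=.1); print("in",force(3)-f0)
effector.grasp(45); s=env.sense(); print(s["gripper_width"],s["grasp_force"],s["wrist_force"]-f0,s["t"])
if s["gripper_width"]>.008:
  for th in np.append(np.arange(.1,.56,.1),[.583]):
    env.movel(*bp(th),rate=.08); f=env.sense(); d=f["wrist_force"]-f0; print(round(th,3),np.round(d,1),round(f["gripper_width"],4),np.round((f["ee_pos"]-bp(th)[0])*1000,1))
    if np.linalg.norm(d)>60: break
  env.pause(.2); print(tilt("top"),tilt("scene"),env.sense()["t"])
```

```text
in [ 0.87750957 -0.23461071 -0.48857449]
0.010500472071948692 44.99980866909027 [ 1.77403625 -0.58222889  0.73130127] 15.6417
0.1 [ 1.1 -0.3  1.4] 0.0105 [ 0.1 -0.   0.1]
0.2 [-0.1 -0.7  2.6] 0.0109 [-0.2 -0.1 -0.3]
0.3 [-4.2 -1.   2.7] 0.0111 [-0.5 -0.1 -0.5]
0.4 [-5.8 -1.5  4.1] 0.0107 [-0.9 -0.1 -0.5]
0.5 [-9.  -1.8  6.4] 0.0108 [-1.4 -0.2 -0.6]
0.583 [-10.3  -2.7   8.4] 0.0107 [-2.  -0.2 -0.7]
(0.5679467666648702, np.float64(0.00831518593279287), 2321) (0.5677668378430261, np.float64(0.007855293691188201), 987) 18.4917
```

Run:
```python
from h import *
for c in("scene","top"):
    img=cv2.imread(f"pics/{c}0.png");h=cv2.cvtColor(img,cv2.COLOR_BGR2HSV);Q=(cloud(c,np.load(f"pics/{c}0.npy"))-W([.1,0,.1]))@Rs
    b=(h[...,0]>10)&(h[...,0]<32)&(h[...,1]>90)&(abs(Q[...,1]-.093)<.02)&(Q[...,0]<-.05)&(Q[...,0]>-.2)&(Q[...,2]>.01)
    q=Q[b];f=np.polyfit(-q[:,0],q[:,2],1);e=q[:,2]-np.polyval(f,-q[:,0]);q=q[abs(e)<.005];f=np.polyfit(-q[:,0],q[:,2],1)
    print(c,len(q),np.arctan(f[0]),f[1],np.median(np.arctan2(q[:,2],-q[:,0])))
env.movel(*bp(.59),rate=.05); env.pause(.2); print(tilt("top"),tilt("scene"))
effector.release(); env.movel(bp(.59,.1)[0],rate=.2); print(tilt("top"),tilt("scene"),env.sense()["t"])
for c in("scene","top"): viewer.read_camera(c); print([(np.round(r["at"],3),round(r["score"],2)) for n in("angle_arm_tip","table_edge","clamp_knob") for r in tip_of(c,n)[:1]])
p,d=viewer.read_camera("scene"); cv2.imwrite("pics/s2.png",cv2.resize(p[90:290,180:400],None,fx=3,fy=3)[...,::-1])
```

```text
scene 93 0.5798402869574568 0.002104670758823126 0.5914554723002597
top 74 0.5863476761829367 0.004713929143495964 0.617351971511768
(0.5712696784735535, np.float64(0.00820201420165497), 2287) (0.5711177989230338, np.float64(0.007696762939486316), 978)
(0.5709826839214712, np.float64(0.008284422897676301), 2579) (0.5704117946928399, np.float64(0.00784644106745588), 986) 22.0
[(array([0.459, 0.32 , 0.202]), 0.61), (array([0.458, 0.312, 0.201]), 0.88), (array([0.508, 0.052, 0.16 ]), 0.64)]
[(array([0.461, 0.32 , 0.205]), 0.41), (array([0.462, 0.31 , 0.2  ]), 0.92), (array([0.507, 0.048, 0.162]), 0.65)]
```

View pics/s2.png

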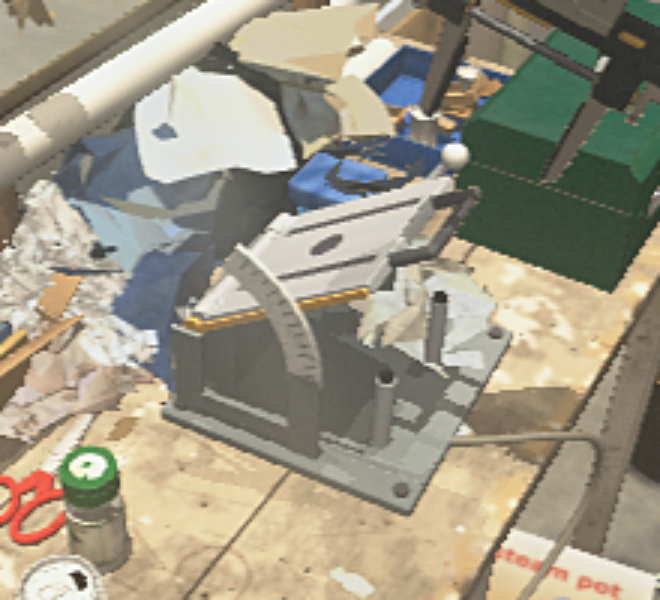

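The picture shows the plate's edge running along the brass arm (200,325)-(365,293), with the knob slack at (455,155). The table is at 0.571 and the arm at 0.58, so I go on to the lever.

Run:
```python
from h import *
sh=Rs@[0,-.002,0]
p=env.sense()["ee_pos"]; env.movel(p+[0,0,.09],rate=.3)
env.reach(knob(1.06,.17)+sh,RK); env.movel(knob(1.06)+sh,rate=.15); f0=force(); np.save("f0.npy",f0)
effector.grasp(30); s=env.sense(); print(s["gripper_width"],s["wrist_force"]-f0,s["t"])
th=1.06
while th>-.2:
    th-=.06; env.movel(knob(th)+sh,rate=.06); a=torque(env.sense()["wrist_force"]-f0,th); f=force(3)-f0; T=torque(f,th)
    print(round(th,2),np.round(f,1),round(a,2),round(T,2))
    if max(a,T)>.66 or np.linalg.norm(f)>40: break
np.save("th.npy",th); print(env.sense()["t"])
```

```text
0.02440052800601995 [-0.49830774  3.96667022  0.07844012] 26.6583
1.0 [-2.3  5.2 -5.1] 0.31 0.39
0.94 [-2.   5.5 -7. ] 0.45 0.42
0.88 [-3.3  4.7 -7.2] 0.59 0.51
0.82 [-3.4  4.8 -7.5] 0.51 0.5
0.76 [-3.5  5.1 -7.4] 0.52 0.48
0.7 [-4.4  5.  -6.5] 0.51 0.5
0.64 [-4.4  4.7 -6.2] 0.47 0.46
0.58 [-4.6  5.  -6.1] 0.43 0.45
0.52 [-4.7  4.9 -6. ] 0.49 0.43
0.46 [-5.2  4.5 -5.2] 0.46 0.44
0.4 [-5.2  4.4 -4.3] 0.45 0.42
0.34 [-5.   4.4 -2.8] 0.44 0.4
0.28 [-5.4  4.2 -2.7] 0.42 0.41
0.22 [-5.2  3.8 -1.3] 0.42 0.41
0.16 [-5.5  4.1 -0.7] 0.42 0.43
0.1 [-6.   4.1  0.8] 0.47 0.51
0.04 [-5.5  3.5  1.8] 0.51 0.5
-0.02 [-5.1  3.8  2.9] 0.5 0.5
-0.08 [-5.6  3.5  3.9] 0.56 0.6
-0.14 [-5.   4.2  4.9] 0.58 0.6
-0.2 [-4.8  3.7  6.7] 0.7 0.7
32.9583
```

Run:
```python
from h import *
sh=Rs@[0,-.002,0]; f0=np.load("f0.npy"); th=float(np.load("th.npy"))
while th>-.5:
    th-=.03; env.movel(knob(th)+sh,rate=.04); a=torque(env.sense()["wrist_force"]-f0,th); f=force(3)-f0; T=torque(f,th)
    e=env.sense()["ee_pos"]-knob(th)-sh
    print(round(th,2),np.round(f,1),round(a,2),round(T,2),np.round(e*1000,1))
    if max(a,T)>.93 or np.linalg.norm(f)>40: break
np.save("th.npy",th); print(env.sense()["t"],tilt("scene"),env.sense()["gripper_width"])
viewer.read_camera("scene");print(tip_of("scene","clamp_knob")[:1],knob(th,.019))
```

```text
-0.23 [-5.9  3.8  8.3] 0.85 0.86 [-0.7  0.9  1.3]
-0.26 [-5.9  4.  10.1] 0.96 0.97 [-0.6  0.9  1.6]
33.5583 (0.5704821639970704, np.float64(0.00778124439815762), 985) 0.02407876154000889
[{'at': [0.6108, 0.0605, 0.1585], 'score': 0.47}] [0.61479919 0.05807784 0.15425257]
```

Run:
```python
from h import *
effector.release(); s=env.sense(); env.movel(s["ee_pos"]+[0,0,.16],rate=.2); env.pause(.3)
print(tilt("top"),tilt("scene"))
for c in("scene","top"):
    viewer.read_camera(c); print(c,[(np.round(r["at"],4),round(r["score"],2)) for n in("clamp_knob","angle_arm_tip","table_edge") for r in tip_of(c,n)[:1]])
print(env.sense()["t"])
p,d=viewer.read_camera("scene"); cv2.imwrite("pics/s3.png",cv2.resize(p[90:290,180:400],None,fx=3,fy=3)[...,::-1])
```

```text
(0.5718032030349579, np.float64(0.008122533290857317), 2730) (0.5710991466405012, np.float64(0.007711848938782153), 974)
scene [(array([0.6053, 0.0596, 0.1574]), 0.65), (array([0.4588, 0.3221, 0.2032]), 0.65), (array([0.4584, 0.3103, 0.201 ]), 0.86)]
top [(array([0.603 , 0.055 , 0.1597]), 0.73), (array([0.4588, 0.3197, 0.2054]), 0.58), (array([0.4616, 0.3083, 0.2023]), 0.68)]
36.5333
```

View pics/s3.png

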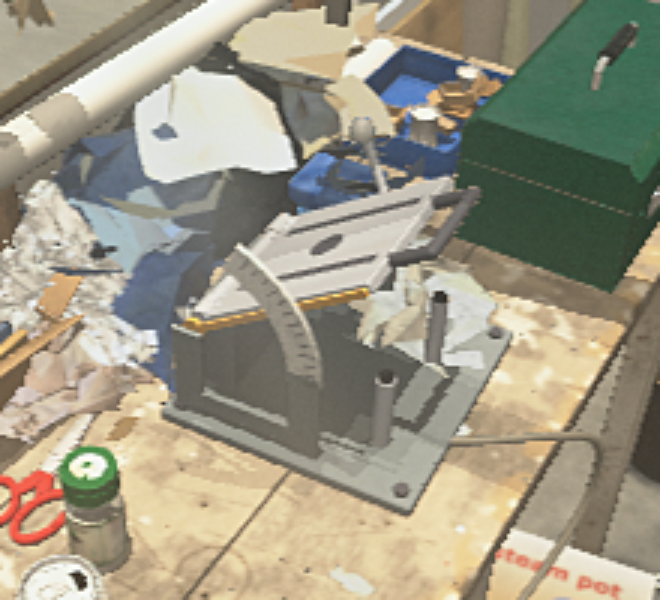

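The picture shows the lever swung back with its knob at (362,130), the table still lying along the brass arm and everything else in place. The force at the clamp matches "firm" (0.97 N m), so I hand it in.

Run:
```python
from station import *
print(workorder.finish_job())
```

```text
the job is handed in; nothing more can be done
None
```

I handed the job in with the table at about 0.571 rad against the preset arm's 0.58 rad, and the clamp closed by feel at about 0.97 N m. The arm's tip and the surroundings looked unmoved, but no verdict came back and I did not re-test the clamp after letting go.

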